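Hold the right contact probe on the dry-block heater's check spot

TASK

Find the contact probe with the largest foot that still fits inside the round collar on the dry-block heater's sloping plate, and pick it up by its handle. Set its foot flat on the plate inside the collar, with the probe square to the plate, and press lightly until its sprung foot is pushed about halfway in. Finish while still holding it there, and leave the other two probes and the bottle and beaker undisturbed.

Things in the scene. Friction and masses are not known exactly. Their poses are not given: they have to be found in the camera images.
- probe_30: contact probe, 128 mm tall: a grey upright handle, 24 mm in diameter from 46 to 112 mm above its underside, over a flat round steel foot, 30 mm in diameter and 6 mm thick, on a thin stem. Stands on its foot on the board. Origin: centre of the foot's underside, spring relaxed; z runs up the handle. The three probes differ only in foot diameter; 0.10 to 0.15 kg each
- probe_40: the same kind of probe with a foot 40 mm in diameter. Origin: centre of the foot's underside with the spring relaxed; z runs up the handle
- probe_50: the same kind of probe with a foot 50 mm in diameter. Origin: centre of the foot's underside with the spring relaxed; z runs up the handle
- foot_40 (a joint): how far the sprung foot of the 40 mm probe is pushed into its handle: 0 = relaxed, 0.014 m = fully in. It takes about 2.1 N to start moving and 350 N/m more after that (about 4.5 N at half travel); it stays relaxed under the probe's own weight
- probe_40_foot (a point): centre of the underside of the 40 mm probe's foot (moves with the foot)
- board: flat black rubber-faced board, 120 mm (its x) by 270 mm (its y), 12 mm thick, fixed to the bench, on which the three probes stand in a row along its y, about 90 mm apart, in any order. Origin: centre of its underside
- heater: white dry-block heater, about 200 x 200 mm, fixed to the bench. Its aluminium top plate slopes at 15 degrees: low edge (about 63 mm high) at its own -x side, where the dark display and knob are, high edge about 113 mm. The plate has two rows of dark wells on one side and a raised round dark steel collar on the other. Origin: centre of its underside
- seat (a point): the check spot: centre of the collar, on the plate's surface; about 88 mm above the bench. Its z axis is the plate's outward normal, its x axis points up the slope. The collar is 46 mm in inner diameter, 58 mm in outer diameter, and its rounded rim stands 3 mm above the plate
- bottle: bystander: reagent bottle, 60 mm in diameter, 140 mm tall, beyond the heater and board. Origin: centre of its underside
- beaker: bystander: glass beaker, 70 mm in diameter, 80 mm tall, beyond the heater and board. Origin: centre of its underside

How it is judged:
On the way:
1. the 40 mm probe is held in the gripper, lifted at least 20 mm clear of the board (height (world z) of probe_40_foot above 0.032 m and contact force between probe_40 and the fingers above 2 N and contact force between probe_40 and board below 0.05 N), for 0.2 s.
At the end, for the whole second after the job is handed in: the 40 mm probe, still gripped and at rest, has its foot in the collar (centre within 5 mm of the check spot, within 2 mm of the surface), its axis within 0.1 rad of square to the plate, its foot pushed in 3 to 11.5 mm, and presses on the heater with 2 to 9 N (distance between probe_40_foot and seat below 0.005 m and z of probe_40_foot in the frame of seat below 0.002 m and angle between the z axis of probe_40 and the z axis of seat, either way round below 0.1 rad and value of joint foot_40 between 0.003 and 0.0115 m and contact force between probe_40 and heater between 2 and 9 N and contact force between probe_40 and the fingers above 2 N and linear speed of probe_40 below 0.02 m/s); the arm keeps its last pose, push and grip.
It fails at once if another probe is moved more than 20 mm (distance of any of probe_30, probe_50 from where it was at the start of the episode above 0.02 m).
It fails at once if the bottle or the beaker is moved more than 20 mm (distance of any of bottle, beaker from where it was at the start of the episode above 0.02 m).
It fails at once if the probe is pressed on the heater with more than 20 N (contact force between probe_40 and heater above 20 N).
It also fails if it takes over 34 s, if anything falls off the work surface, if the arm or the gripper's body presses on something with over 40 N, if the wrist force passes 120 N, or if a joint passes its speed limit or range.

ROBOT

A 6-joint arm with a two-finger parallel gripper is mounted at the origin on the work surface. World frame = base frame: x ahead of the robot, y to its left, z up, the work surface at z = 0. Lengths are in m, angles in rad, forces in N, time in s.
With the tool pointing down it reaches from about 0.25 to 0.775 m from the base axis. Payload 4 kg.
Tool frame: the origin (TCP) lies midway between the tips of the shut fingers; the grasp point (between the pads) lies 19 mm behind it; z points along the fingers, y is the line along which they close (so a half turn about z gives the same grasp; the last joint's range is limited). The gripper opens to 85 mm and grips with 20 to 120 N. Pads are 22 mm wide; open, the fingers measure 114 mm over their backs; the gripper's body (76 mm by 85 mm) begins 54 mm behind the grasp point. The pads swing forward as they close: fully open they stand 13 mm farther back than shut.
Start: joints at [1.208, 0.087, 1.371, -0, 1.684, -0.103], TCP at [0.141, 0.532, 0.231] pointing down, gripper open.
Joint ranges: [-3.1, 3.1], [-0.76, 2.03], [0.27, 2.55], [-1.08, 4.22], [0.17, 2.65], [-2.57, 2.57]. Speed limits (rad/s): [2.79, 2.79, 3.14, 3.14, 3.14, 3.14].

INTERFACE

Orientations are given as a unit quaternion [x, y, z, w].
In Python, from rig import bot gives the robot as it stands.
- The arm moves only by the shell command python3 steer.py 'ROWS' [OPENING]. ROWS is a JSON object whose key "moves" holds a list of rows, 1 to 10 of them, each of 6 numbers: dx, dy, dz in m, then a rotation vector rx, ry, rz in rad; each row shifts and turns the commanded pose from where the row before left it, along the tool's axes as they then stand; what a row does not reach is not made up. A row lasts 1/12 s, in which the tool goes at most 0.0417 m and 0.125 rad, less where a joint would pass 70% of its speed; a pose out of reach is approached as far as the arm can. OPENING is the finger opening in m, set as the command begins (- or left out keeps the last). The fingers move at their own pace and stop on an object; the grip force is fixed at half the most. Time passes only in rows, so rows that do not move let the fingers close. It prints the time, the measured TCP pose, the force, the opening and the grip force at its end. Input that does not fit is refused with a message, and nothing moves.
- bot.get_obs(): the state, without advancing time (a new reading comes with each control period).
- bot.capture(name): name is "scene" or "side" or "wrist"; returns a dict with "pixels" (420x560x3 uint8, red, green, blue), "fov_y" (degrees; the focal length in pixels is half the picture's height over the tangent of half this angle, whatever the lens; pixels are square), "cx", "cy" (the principal point, pixels), "k1" (the pictures are not rectified: a ray, as slopes to the right and down, at radius r is drawn at 1 + k1 r^2 times it, then the intrinsics apply), "world_from_camera" (4x4, takes a point from camera to world coordinates). Camera axes: x right, y down, z forward; pixel columns grow to the right and rows downward; lengths in m; the calibration is good to about 2 mm. A picture is of the moment at which its call begins. There is no depth.
- bot.job_done(): hands the job in; it is judged then, once.
The state is a dict: "time": time; "q": joint angles; "joint_vel": joint speeds; "tau": joint torques, N m; "eef_pos": TCP position; "eef_rot": TCP orientation; "ft_force": force on the tool from outside, world axes, zero at the start; "moment": the same for the moment, N m; "grip_width": finger opening in m; "grasp_force": force on a finger pad.
Only numpy, scipy, OpenCV 4.12 (cv2) and the standard library are available. Lean on these libraries where they do the work, as an engineer would, in place of code of your own. Each camera call takes 0.05 s, during which the arm holds its last target. There are 200 camera calls.

## Working session

There is one attempt and no reset: what is moved stays moved. The work goes in short steps, Python scripts to look and compute and a shell command to move; the robot and the scene stay as the last step left them, time stands still between calls to the robot, and variables do not carry over. Pictures are saved under pics/ and viewed, at most 10 in all, crops included, and the job is handed in when it is done.

```bash
ls; mkdir -p pics
cat > h.py <<'E'
import numpy as np, cv2
from rig import bot
def cap(n):
    c=bot.capture(n); return c
def K(c):
    h=c["pixels"].shape[0]; f=h/2/np.tan(np.radians(c["fov_y"])/2)
    return np.array([[f,0,c["cx"]],[0,f,c["cy"]],[0,0,1.]]), np.array([c["k1"],0,0,0.])
def ray(c,uv):
    k,d=K(c); p=cv2.undistortPoints(np.array([[uv]],float),k,d)[0,0]
    T=np.array(c["world_from_camera"]); v=T[:3,:3]@np.array([p[0],p[1],1]); return T[:3,3],v/np.linalg.norm(v)
def proj(c,P):
    k,d=K(c); T=np.linalg.inv(np.array(c["world_from_camera"]))
    return cv2.projectPoints(np.atleast_2d(np.array(P,float)),cv2.Rodrigues(T[:3,:3])[0],T[:3,3],k,d)[0][:,0]
def tri(rs):
    A=np.zeros((3,3));b=np.zeros(3)
    for o,v in rs:
        M=np.eye(3)-np.outer(v,v);A+=M;b+=M@o
    p=np.linalg.solve(A,b); return p,[np.linalg.norm((np.eye(3)-np.outer(v,v))@(p-o)) for o,v in rs]
def atz(r,z):
    o,v=r; return o+v*(z-o[2])/v[2]
def save(c,f,s=1,roi=None):
    im=c["pixels"][:,:,::-1]
    if roi: im=im[roi[1]:roi[3],roi[0]:roi[2]]
    cv2.imwrite("pics/"+f,cv2.resize(im,None,fx=s,fy=s,interpolation=cv2.INTER_CUBIC))
E
python3 - <<'E'
from h import *
import pickle
cs={n:cap(n) for n in("scene","side","wrist")}
pickle.dump(cs,open("c0.pkl","wb"))
for n,c in cs.items(): print(n,c["fov_y"],c["cx"],c["cy"],c["k1"],np.round(c["world_from_camera"],3).tolist())
save(cs["scene"],"s0.png",1.4);save(cs["side"],"d0.png",1.4);save(cs["wrist"],"w0.png",1.4)
print(bot.get_obs())
E
```

```text
pics
rig.py
steer.py
scene 42.86932578883718 273.3997572641974 212.7890873400661 0.015823825612642933 [[0.853, 0.309, -0.42, 1.072], [0.521, -0.526, 0.672, -0.695], [-0.013, -0.793, -0.609, 0.727], [0.0, 0.0, 0.0, 1.0]]
side 56.781498581411725 276.18018327461385 209.79174827789677 -0.06990811460073872 [[-0.702, -0.389, 0.596, 0.216], [-0.711, 0.353, -0.608, 0.463], [0.026, -0.851, -0.524, 0.457], [0.0, 0.0, 0.0, 1.0]]
wrist 68.31566378798085 277.8578287585458 208.8695528453347 -0.07066384198658911 [[0.257, 0.925, 0.28, 0.069], [0.967, -0.245, -0.077, 0.55], [-0.002, 0.291, -0.957, 0.372], [0.0, 0.0, 0.0, 1.0]]
{'time': 0.15, 'q': array([ 1.20787189e+00,  8.78297168e-02,  1.37195140e+00,  3.42659247e-05,
        1.68358903e+00, -1.03104662e-01]), 'joint_vel': array([ 0.00183875, -0.00228012, -0.00475154, -0.00064548,  0.00074016,
        0.00156435]), 'tau': array([ 1.16895615e-03, -3.52372241e+01, -3.13679016e+01, -2.04184812e-04,
        8.02323368e-03,  1.78906481e-05]), 'eef_pos': array([0.14115566, 0.53117482, 0.23036122]), 'eef_rot': array([ 1.29542843e-01,  9.91573427e-01, -8.60798200e-04, -2.21788016e-04]), 'ft_force': array([ 0.16646553, -0.10869605, -0.51326645]), 'moment': array([-0.02296388, -0.03759008,  0.00986918]), 'grasp_force': 0.0, 'grip_width': 0.08532893637716617}
```

View pics/s0.png

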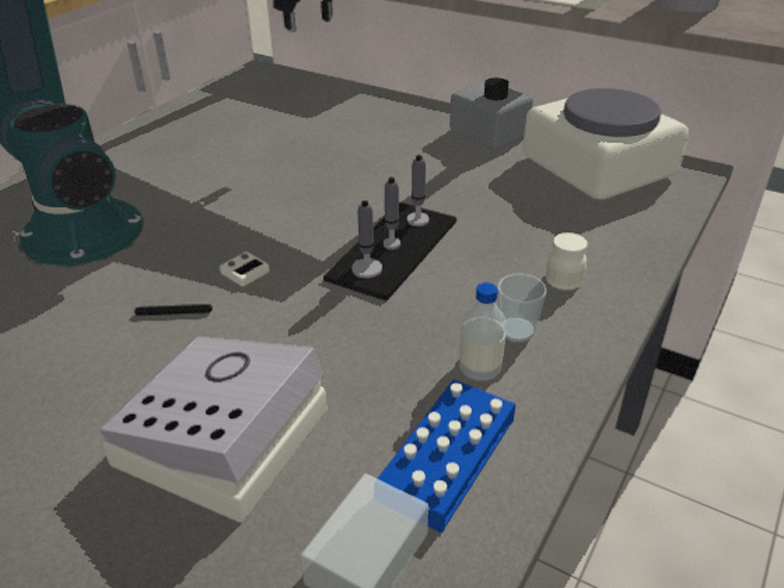

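View pics/d0.png

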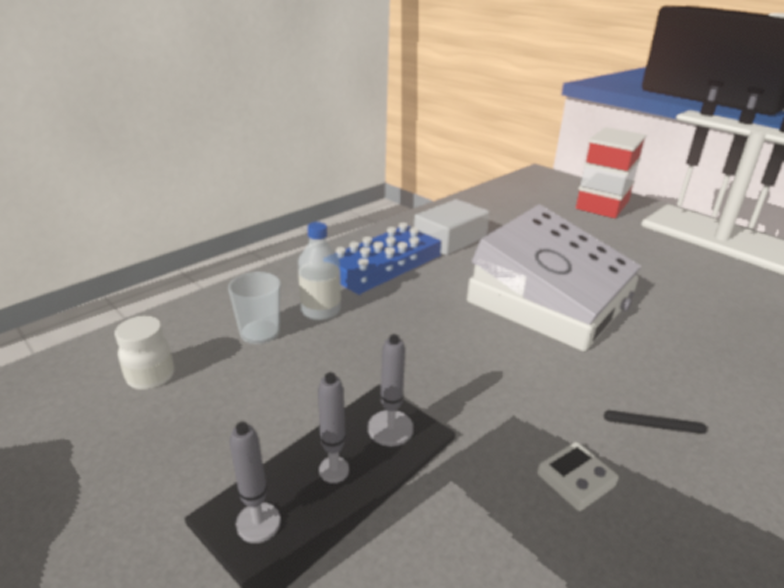

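View pics/w0.png

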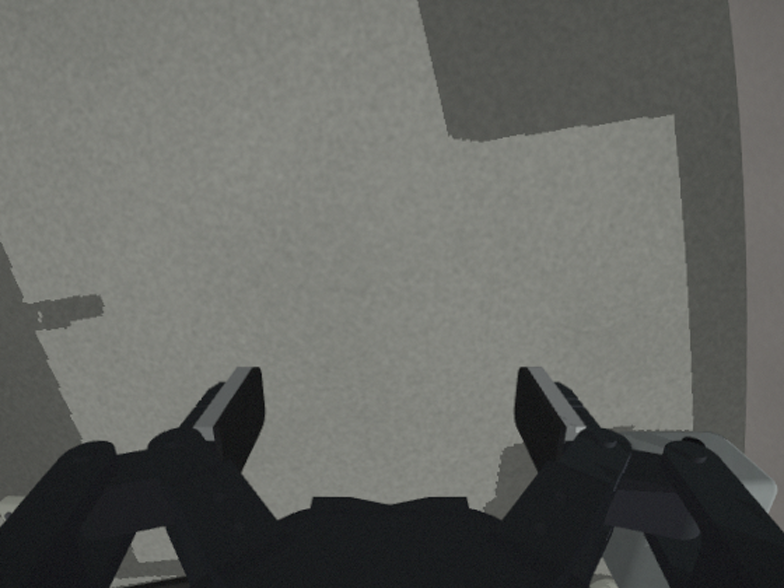

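The scene view shows the probes at about (367,268), (392,243) and (418,219), with the middle foot smallest and the collar at (228,366). The side view shows them at (258,522), (333,468) and (390,428), with the collar at (552,261). The wrist camera sees only the bench. Next I'll enlarge both views.

Run:
```python
from h import *
import pickle
cs=pickle.load(open("c0.pkl","rb"))
def r(n,roi,s): return cv2.resize(cs[n]["pixels"][roi[1]:roi[3],roi[0]:roi[2],::-1],None,fx=s,fy=s,interpolation=cv2.INTER_CUBIC)
a=r("scene",(230,105,330,205),4);b=r("scene",(140,235,200,285),4)
c=r("side",(130,230,310,400),4)
d=r("side",(370,165,430,205),4)
m=np.zeros((600,800,3),np.uint8);m[:400,:400]=a;m[:200,400:640]=b;m[200:360,400:640]=d
cv2.imwrite("pics/m1.png",m)
cv2.imwrite("pics/m2.png",cv2.resize(c,None,fx=.75,fy=.75,interpolation=cv2.INTER_AREA))
```

```text
(no output)
```

View pics/m1.png

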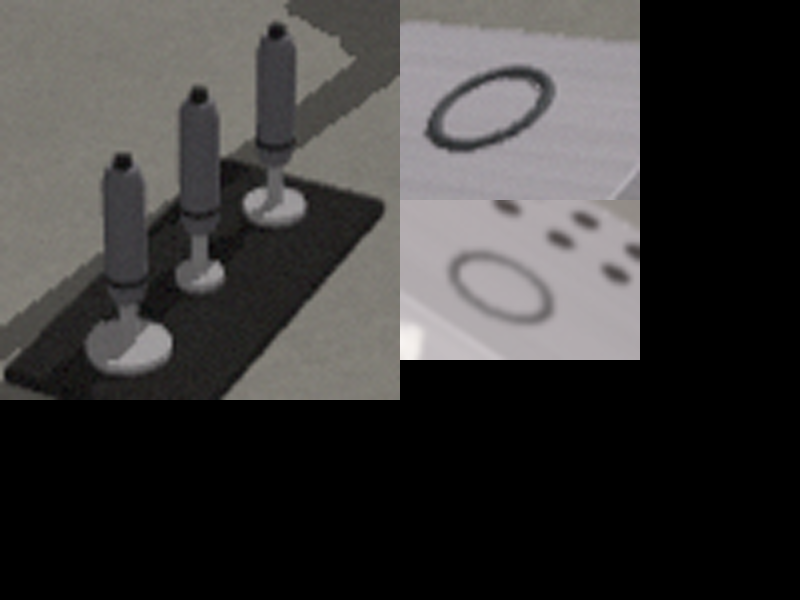

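View pics/m2.png

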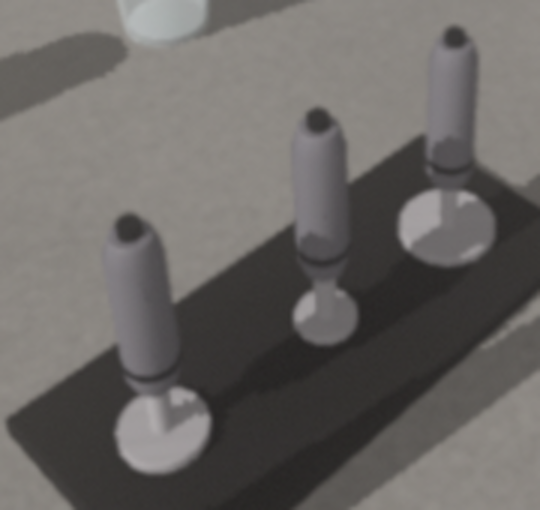

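The foot widths in the scene crop are about 86, 50 and 64 px from left to right. That makes probe_40 the far probe in the scene view and the left one in the side view. Next I'll triangulate.

Run:
```python
from h import *
import pickle
cs=pickle.load(open("c0.pkl","rb"));S,D=cs["scene"],cs["side"]
s=lambda x,y:(230+(x+.5)/4-.5,105+(y+.5)/4-.5)
d=lambda x,y:(130+(x+.5)/3-.5,230+(y+.5)/3-.5)
def go(n,a,b):
    p,e=tri([ray(S,a),ray(D,b)]);print(n,np.round(p,4),np.round(e,4));return p
for n,a,b in [("40cap",(277,30),(129,226)),("40ring",(275,146),(151,377)),("40foot",(275,202),(164,427)),
 ("30cap",(199,95),(317,119)),("30ring",(200,213),(322,257)),("30foot",(199,271),(326,314)),
 ("50cap",(123,160),(454,37)),("50ring",(126,283),(449,169)),("50foot",(129,342),(447,225))]: go(n,s(*a),d(*b))
go("collar",(140+89.9/4-.5,235+109.5/4-.5),(370+101.5/4-.5,165+87.5/4-.5))
q=lambda x,y:((x+.5)/1.4-.5,(y+.5)/1.4-.5)
for n,a,b in [("lowA",(197,338),(638,266)),("highA?",(320,348),(476,258)),("x1",(197,338),(583,310)),("A",(197,338),(580,312)),("B",(320,348),(478,262)),("C",(106,430),(638,266)),("Dd",(237,480),(538,206)),("bottle",(486,292),(317,231))]: go(n,q(*a),q(*b))
print(cv2.fitEllipse.__name__)
```

```text
40cap [0.5129 0.3214 0.1381] [0.0006 0.0006]
40ring [0.5103 0.325  0.0563] [0.0012 0.0012]
40foot [0.5125 0.3221 0.018 ] [0.0012 0.0012]
30cap [0.5131 0.2304 0.1376] [0.0006 0.0006]
30ring [0.5118 0.2322 0.0578] [0.0009 0.0009]
30foot [0.512  0.2308 0.0179] [0.0006 0.0006]
50cap [0.5148 0.1474 0.1377] [0.0006 0.0006]
50ring [0.5137 0.1482 0.0572] [0.0005 0.0005]
50foot [0.5146 0.1474 0.0172] [0.0008 0.0008]
collar [ 0.5366 -0.2103  0.0885] [0.0004 0.0004]
lowA [ 0.4472 -0.2082  0.1099] [0.033 0.033]
highA? [ 0.6173 -0.1257  0.0917] [0.0024 0.0024]
x1 [ 0.451  -0.1669  0.0647] [0.0068 0.0068]
A [ 0.4514 -0.1646  0.0626] [0.0089 0.0089]
B [ 0.6131 -0.1231  0.0878] [0.004 0.004]
C [ 0.4602 -0.348   0.061 ] [0.0021 0.0021]
Dd [ 0.6608 -0.3494  0.0978] [0.0092 0.0092]
bottle [0.7716 0.0404 0.1322] [0.0007 0.0007]
fitEllipse
```

Probe_40 stands at (0.5125, 0.322). Its foot top is at z = 0.018, which matches 12 + 6 mm, and its cap is at 0.138. The seat is at about (0.537, -0.210, 0.0885), against the stated 88 mm. Next I'll move above the probe.

```bash
cat > goto.py <<'E'
import sys
from h import *
from scipy.spatial.transform import Rotation as R
# goto.py x y z [heater tilt deg] [yaw deg]: remaining motion in tool axes
a=list(map(float,sys.argv[1:])); o=bot.get_obs()
tilt,yaw=(a[3:]+[0,0])[:2]
Rt=R.from_euler("z",yaw,degrees=True)*R.from_euler("y",-tilt,degrees=True)*R.from_quat([0,1,0,0])
Rc=R.from_quat(o["eef_rot"])
print("t",o["time"],"rotvec",np.round((Rc.inv()*Rt).as_rotvec(),4),"d in now-axes",np.round(Rc.inv().apply(np.array(a[:3])-o["eef_pos"]),4),"d in target axes",np.round(Rt.inv().apply(np.array(a[:3])-o["eef_pos"]),4))
E
python3 steer.py '{"moves": [[0,0,0,0,0,-0.12],[0,0,0,0,0,-0.12],[-0.036,-0.02,0,0,0,0],[-0.036,-0.02,0,0,0,0],[-0.036,-0.02,0,0,0,0],[-0.036,-0.02,0,0,0,0],[-0.036,-0.02,0,0,0,0],[-0.036,-0.02,0,0,0,0],[-0.036,-0.02,0,0,0,0],[0,0,0,0,0,0]]}'; python3 goto.py 0.5125 0.322 0.2
```

```text
time: 0.98
eef_pos: [0.3962, 0.3822, 0.2303]
eef_rot: [0.014, 1.0, -0.002, 0.001]
ft_force: [-0.5, 0.6, -0.5]
grip_width: 0.0855
grasp_force: 0.0
t 0.9833 rotvec [-0.0034  0.0025 -0.0285] d in now-axes [-0.1179 -0.0567  0.0308] d in target axes [-0.1163 -0.0602  0.0303]
```

```bash
python3 steer.py '{"moves": [[0,0,0,0,0,-0.028],[-0.029,-0.015,0,0,0,0],[-0.029,-0.015,0,0,0,0],[-0.029,-0.015,0,0,0,0],[-0.029,-0.015,0,0,0,0],[0,0,0,0,0,0],[0,0,0,0,0,0]]}'; python3 goto.py 0.5125 0.322 0.082
python3 - <<'E'
from h import *
c=cap("wrist");im=c["pixels"].copy()
for z in(.018,.058,.1385):
    p=proj(c,[.5125,.322,z])[0];print(z,p);cv2.circle(im,tuple(int(round(i)) for i in p),3,(255,0,0),1)
c["pixels"]=im;save(c,"w1.png",1.4)
E
```

```text
time: 1.57
eef_pos: [0.5077, 0.3267, 0.2302]
eef_rot: [-0.003, 1.0, -0.0, -0.001]
ft_force: [-0.7, 0.5, -0.1]
grip_width: 0.0857
grasp_force: 0.0
t 1.5667 rotvec [-0.0005 -0.002   0.0056] d in now-axes [-0.0051 -0.0047  0.1482] d in target axes [-0.0048 -0.0047  0.1482]
0.018 [274.40067351 185.83616507]
0.058 [273.95388097 194.14717677]
0.1385 [272.63613164 218.71152571]
```

View pics/w1.png

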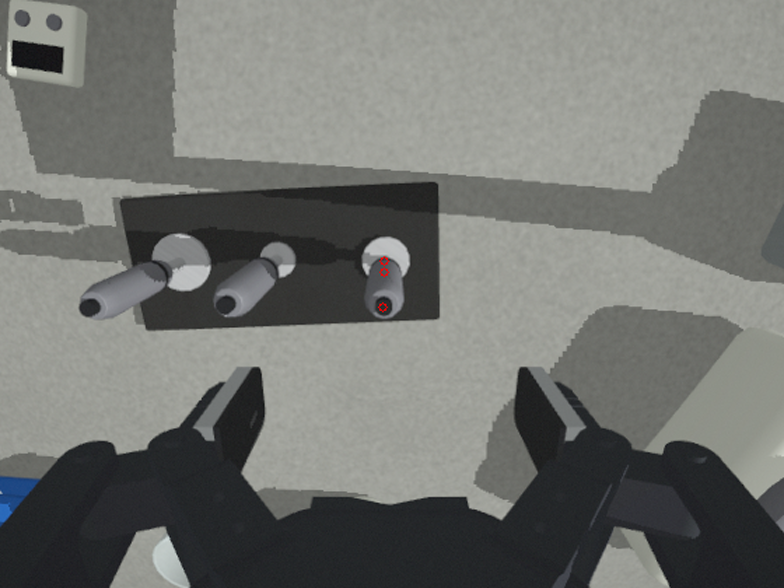

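The projected probe points fall on the cap at (382,307) and the foot at (386,257), so the measurement holds. Before descending I'll check the clearance to the white and grey boxes.

```bash
python3 - <<'E'
from h import *
import pickle
S=pickle.load(open("c0.pkl","rb"))["scene"]
for q in [(600,193),(530,165),(490,142),(452,128)]: print(np.round(atz(ray(S,(q[0]/1.4,q[1]/1.4)),0),3))
E
python3 steer.py '{"moves": [[-0.005,-0.005,0.028,0,0,0],[0,0,0.03,0,0,0],[0,0,0.03,0,0,0],[0,0,0.025,0,0,0],[0,0,0.02,0,0,0],[0,0,0.015,0,0,0],[0,0,0,0,0,0],[0,0,0,0,0,0]]}'; python3 goto.py 0.5125 0.322 0.082
```

```text
[0.759 0.603 0.   ]
[0.598 0.643 0.   ]
[0.482 0.7   0.   ]
[0.378 0.722 0.   ]
time: 2.28
eef_pos: [0.5103, 0.3233, 0.0827]
eef_rot: [-0.005, 1.0, -0.0, -0.001]
ft_force: [0.3, -0.3, 0.5]
grip_width: 0.0854
grasp_force: 0.0
t 2.2833 rotvec [-0.0007 -0.0022  0.01  ] d in now-axes [-0.0022 -0.0013  0.0006] d in target axes [-0.0022 -0.0013  0.0007]
```

```bash
python3 steer.py '{"moves": [[-0.002,-0.001,0,0,0,0],[0,0,0,0,0,0]]}'; python3 steer.py '{"moves": [[0,0,0,0,0,0],[0,0,0,0,0,0],[0,0,0,0,0,0],[0,0,0,0,0,0],[0,0,0,0,0,0],[0,0,0,0,0,0],[0,0,0,0,0,0],[0,0,0,0,0,0],[0,0,0,0,0,0],[0,0,0,0,0,0]]}' 0
```

```text
time: 2.45
eef_pos: [0.515, 0.3225, 0.0856]
eef_rot: [-0.004, 1.0, 0.001, 0.002]
ft_force: [0.4, -0.6, -0.4]
grip_width: 0.0856
grasp_force: 0.0
time: 3.28
eef_pos: [0.5141, 0.3216, 0.0835]
eef_rot: [-0.004, 1.0, 0.0, 0.0]
ft_force: [-0.8, -1.0, 1.1]
grip_width: 0.0228
grasp_force: 58.5
```

Gripped: the opening is 22.8 mm and the pad force 58 N. Next I'll lift and carry it over.

```bash
python3 steer.py '{"moves": [[0,0,-0.01,0,0,0],[0,0,-0.025,0,0,0],[0,0,-0.03,0,0,0],[0,0,-0.03,0,0,0],[0,0,-0.03,0,0,0],[0,0,-0.03,0,0,0],[0,0,-0.015,0,0,0],[0,0,0,0,0,0],[0,0,0,0,0,0],[0,0,0,0,0,0]]}'; python3 goto.py 0.5 -0.21 0.25
python3 - <<'E'
from h import *
c=cap("side");d=cap("scene")
a=cv2.resize(c["pixels"][:250,60:400,::-1],None,fx=2.2,fy=2.2,interpolation=cv2.INTER_CUBIC);cv2.imwrite("pics/g1.png",a)
E
```

```text
time: 4.12
eef_pos: [0.5133, 0.3213, 0.2513]
eef_rot: [-0.004, 1.0, -0.001, -0.002]
ft_force: [0.2, -0.2, -1.7]
grip_width: 0.0229
grasp_force: 58.8
t 4.1167 rotvec [-0.0014 -0.0031  0.0082] d in now-axes [ 0.0177 -0.5312  0.0021] d in target axes [ 0.0133 -0.5313  0.0013]
```

View pics/g1.png

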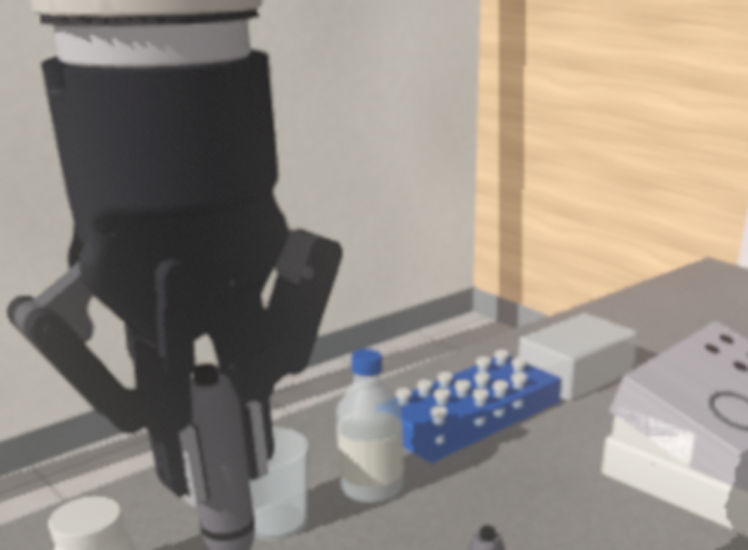

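The probe is held upright between the pads at about (215,430). Next I'll swing toward the heater.

```bash
python3 steer.py '{"moves": [[0,-0.03,0,0,0,0],[0.002,-0.04,0,0,0,0],[0.002,-0.04,0,0,0,0],[0.002,-0.04,0,0,0,0],[0.002,-0.04,0,0,0,0],[0.002,-0.04,0,0,0,0],[0,-0.04,0,0,0,0],[0,-0.04,0,0,0,0],[0,-0.04,0,0,0,0],[0,-0.03,0,0,0,0]]}'; python3 steer.py '{"moves": [[0,0,0,0,0,0],[0,0,0,0,0,0],[0,0,0,0,0,0],[0,0,0,0,0,0]]}'
python3 - <<'E'
from h import *
import pickle
w=cap("wrist");S=cap("scene");D=cap("side");pickle.dump((w,S,D),open("c1.pkl","wb"))
print(proj(w,[.5366,-.2103,.0885])); save(w,"w2.png",1.4)
E
```

```text
time: 5.05
eef_pos: [0.506, -0.0613, 0.2514]
eef_rot: [-0.003, 1.0, -0.0, -0.002]
ft_force: [-0.0, 0.2, -1.3]
grip_width: 0.0222
grasp_force: 59.1
time: 5.38
eef_pos: [0.5069, -0.0573, 0.2525]
eef_rot: [-0.005, 1.0, 0.0, -0.001]
ft_force: [0.5, 1.0, -1.8]
grip_width: 0.0227
grasp_force: 59.2
[[133.47742831 217.56672348]]
```

View pics/w2.png

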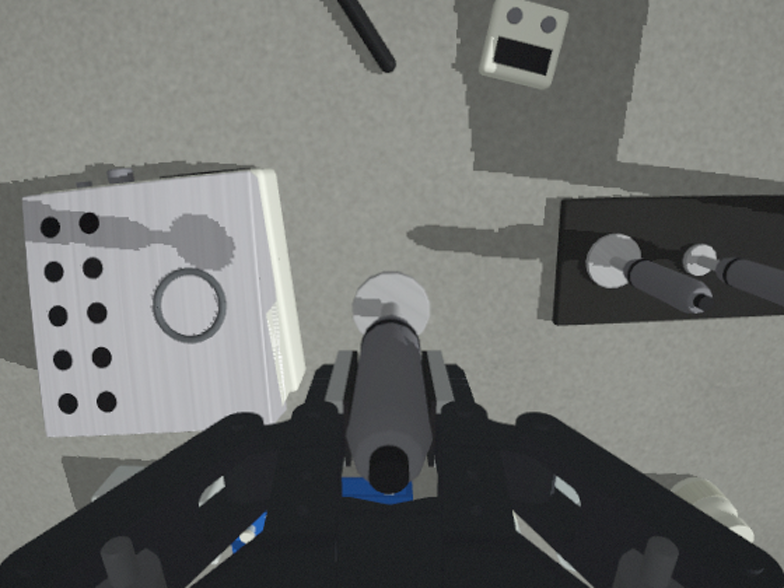

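The collar is centred at (190,305). The well columns run from (50,227) to (68,403) and from (89,223) to (106,402). The held foot is at (391,304). Next I'll refine the seat, the yaw and the foot offset.

Run:
```python
from h import *
import pickle
w,S,D=pickle.load(open("c1.pkl","rb")); c0=pickle.load(open("c0.pkl","rb"))
q=lambda x,y:((x+.5)/1.4-.5,(y+.5)/1.4-.5)
rs=[ray(c0["scene"],(140+89.9/4-.5,235+109.5/4-.5)),ray(c0["side"],(370+101.5/4-.5,165+87.5/4-.5)),ray(w,q(189.5,305))]
p,e=tri(rs);print(p,e)
yaw=0
for _ in range(5):
    n=np.array([-np.sin(.2618)*np.cos(yaw),-np.sin(.2618)*np.sin(yaw),np.cos(.2618)])
    pl=lambda r:r[0]+r[1]*((p-r[0])@n)/(r[1]@n)
    W=[pl(ray(w,q(*a))) for a in[(50,227),(68,403),(89,223),(106,402)]]
    v=(W[1]-W[0])+(W[3]-W[2]); yaw=np.arctan2(v[1],v[0])
print("yaw",np.degrees(yaw),np.round(W,4))
print("normal check: well z", [round(x[2],4) for x in W])
t=np.array([.5065,-.0590,.252])
o=bot.get_obs();print(o["eef_pos"],o["time"])
for h in(.0655,.0715): print("foot pred",(proj(w,t-[0,0,h])[0]+.5)*1.4-.5)
# hue segmentation of the foot: bright pixels ellipse
im=cv2.cvtColor(w["pixels"],cv2.COLOR_RGB2GRAY);print(im[190:245:3,250:310:4])
```

```text
[ 0.53654397 -0.20946049  0.08830921] [np.float64(0.00042030890053208303), np.float64(0.0008783456003099304), np.float64(0.0009279591573121498)]
yaw 5.181825590962008 [[ 0.4798 -0.3241  0.0704]
 [ 0.6141 -0.3115  0.1065]
 [ 0.4769 -0.2903  0.0704]
 [ 0.6117 -0.2785  0.1067]]
normal check: well z [np.float64(0.0704), np.float64(0.1065), np.float64(0.0704), np.float64(0.1067)]
[ 0.5071383  -0.05717533  0.25315566] 5.5333
foot pred [386.67676223 312.64315332]
foot pred [386.73350156 308.81216655]
[[148 150 152 146 148 148 149 149 150 150 145 143 146 146 142]
 [146 147 145 146 149 149 134 136 138 142 145 149 142 147 146]
 [151 145 143 148 134 123 166 166 168 160 131 143 144 146 140]
 [150 148 149 120 162 174 176 175 174 172 176 170 149 149 144]
 [149 146 138 166 170 172 174 175 175 175 172 174 161 143 147]
 [146 149 154 174 172 171 172 175 176 175 175 172 176 154 147]
 [149 139 172 173 174 172 170 171 174 175 174 175 172 180 144]
 [149 154 174 173 173 171 173 171 173 174 174 175 175 172 148]
 [149 121 120 120 119 119 172 173 171 170 174 175 176 176 160]
 [143 118 119 120 120 119 111 104 137 171 170 173 175 175 172]
 [145 119 117 118 120 119 102 106 133 172 171 169 173 175 172]
 [142 122 118 117 117 120 102 107 135 171 172 172 170 174 173]
 [145 175 162 158 156 129  79  71  81 153 174 174 173 171 167]
 [148 170 175 176 157  51  25  23  29  45 117 175 175 173 155]
 [148 154 172 173  26  58  67  70  77  64  34 163 174 174 144]
 [145 147 174  54  60  70  71  71  73  76  91  39 175 168 145]
 [149 143 147  58  71  70  69  72  76  84  91  96 163 148 146]
 [152 150 117  70  69  69  70  72  72  84  77 102  75 145 150]
 [148 146  82  69  71  73  72  69  70  74  79  84  90 145 146]]
```

```bash
python3 goto.py .5103 -.2119 .1864 15 5.2
```

```text
t 5.5333 rotvec [-0.0102 -0.2619 -0.0799] d in now-axes [-0.0016 -0.1548  0.0667] d in target axes [ 0.0278 -0.1544  0.0617]
```

```bash
python3 steer.py '{"moves": [[0,0,0,0,-0.09,-0.026],[0,0,0,0,-0.09,-0.027],[0,0,0,-0.01,-0.082,-0.027],[0.006,-0.038,0,0,0,0],[0.006,-0.038,0,0,0,0],[0.006,-0.038,0.01,0,0,0],[0.006,-0.036,0.02,0,0,0],[0.004,-0.004,0.025,0,0,0],[0,0,0,0,0,0],[0,0,0,0,0,0]]}'; python3 steer.py '{"moves": [[0,0,0,0,0,0],[0,0,0,0,0,0],[0,0,0,0,0,0]]}'; python3 goto.py .5103 -.2119 .1864 15 5.2
python3 - <<'E'
from h import *
import pickle
w=cap("wrist");S=cap("scene");D=cap("side");pickle.dump((w,S,D),open("c2.pkl","wb"))
P=[np.array(bot.get_obs()["eef_pos"])];
r=lambda c,a,b,x,y,s:cv2.resize(c["pixels"][b:y,a:x,::-1],None,fx=s,fy=s,interpolation=cv2.INTER_CUBIC)
m=np.zeros((600,800,3),np.uint8)
m[:300,:400]=r(w,190,150,370,285,2.23)[:300,:400]
m[:300,400:]=r(S,120,210,220,285,4);m[300:,:400]=r(D,350,130,450,205,4)
cv2.imwrite("pics/m3.png",m)
E
```

```text
time: 6.37
eef_pos: [0.5072, -0.2118, 0.1911]
eef_rot: [-0.044, 0.991, 0.007, 0.128]
ft_force: [-0.7, 0.6, -0.6]
grip_width: 0.0223
grasp_force: 59.5
time: 6.62
eef_pos: [0.5092, -0.2122, 0.1955]
eef_rot: [-0.046, 0.99, 0.004, 0.132]
ft_force: [0.1, 1.0, -1.4]
grip_width: 0.023
grasp_force: 59.6
t 6.6167 rotvec [-0.0029  0.0032  0.0016] d in now-axes [0.0013 0.0002 0.0091] d in target axes [0.0012 0.0002 0.0091]
```

View pics/m3.png

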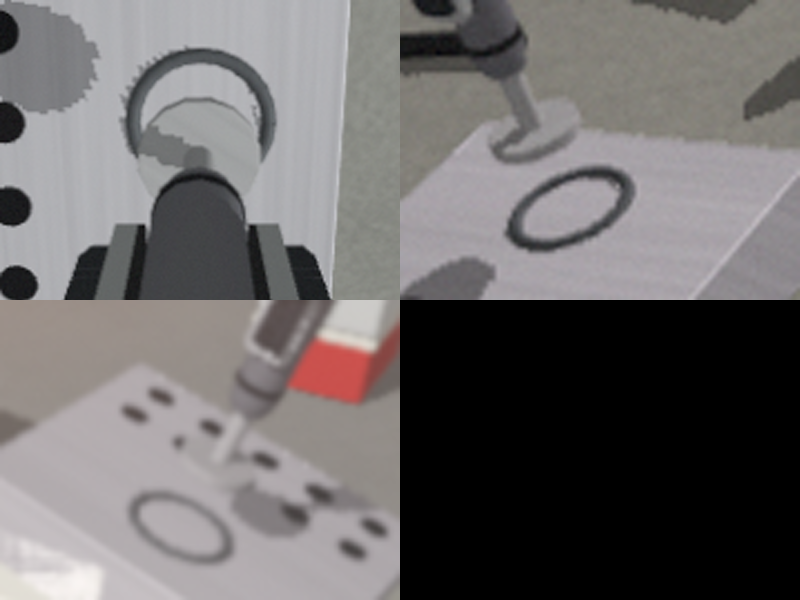

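The foot is parallel to the plate. In the wrist crop the foot centre is at x = 199.5 and the collar centre at x = 200, so they're lined up sideways. Next I'll check the up-slope alignment with projected circles.

Run:
```python
from h import *
import pickle
from scipy.spatial.transform import Rotation as R
w,S,D=pickle.load(open("c2.pkl","rb"));o=bot.get_obs()
Rt=(R.from_euler("z",5.2,degrees=True)*R.from_euler("y",-15,degrees=True)*R.from_quat([0,1,0,0])).as_matrix()
a=np.linspace(0,6.283,181);C=np.c_[np.cos(a),np.sin(a),0*a]
s=np.array([.5365,-.2095,.0883]);t=np.array([.5085,-.2121,.1943]);print(o["eef_pos"])
mp={"w":(w,190,150,2.23,0,0),"S":(S,120,210,4,400,0),"D":(D,350,130,4,0,300)}
for k,(c,u0,v0,sc,X,Y) in mp.items():
    for n,P in(("foot top",t+Rt@[0,0,.0655]+(.020*C)@Rt.T),("foot bot",t+Rt@[0,0,.0715]+(.020*C)@Rt.T),("collar",s-Rt@[0,0,.002]+(.0285*C)@Rt.T)):
        p=(proj(c,P)-[u0,v0]+.5)*sc-.5+[X,Y];print(k,n,np.round([*p.min(0),*p.max(0)]))
```

```text
[ 0.50864711 -0.21254506  0.19442854]
w foot top [137. 101. 262. 218.]
w foot bot [138.  96. 260. 211.]
w collar [124.  49. 275. 193.]
S foot top [489. 100. 579. 155.]
S foot bot [494. 111. 584. 167.]
S collar [505. 165. 630. 246.]
D foot top [178. 435. 254. 485.]
D foot bot [173. 445. 249. 494.]
D collar [129. 490. 234. 561.]
```

Observed and predicted outlines agree within about 1 mm. Next I'll descend most of the way.

```bash
python3 steer.py '{"moves": [[0,0,0.01,0,0,0],[0.001,0,0.012,0,0,0],[0,0,0.006,0,0,0],[0,0,0.003,0,0,0],[0,0,0,0,0,0],[0,0,0,0,0,0],[0,0,0,0,0,0]]}'; for i in 1 2 3; do python3 steer.py '{"moves": [[0,0,0,0,0,0]]}' >/dev/null; python3 goto.py .5181 -.2112 .1574 15 5.2;done
```

```text
time: 7.35
eef_pos: [0.5154, -0.2126, 0.1631]
eef_rot: [-0.044, 0.99, 0.005, 0.131]
ft_force: [0.4, 0.1, -1.2]
grip_width: 0.0226
grasp_force: 59.5
t 7.4333 rotvec [-0.0019  0.001  -0.001 ] d in now-axes [-0.0011  0.0013  0.0066] d in target axes [-0.0011  0.0013  0.0066]
t 7.5167 rotvec [-0.0019  0.0009 -0.001 ] d in now-axes [-0.0012  0.0012  0.0066] d in target axes [-0.0012  0.0012  0.0066]
t 7.6 rotvec [-0.0018  0.0008 -0.001 ] d in now-axes [-0.0012  0.0012  0.0065] d in target axes [-0.0012  0.0012  0.0065]
```

```bash
python3 steer.py '{"moves": [[-0.001,0.001,0.002,0,0,0],[0,0,0.002,0,0,0],[0,0,0,0,0,0],[0,0,0,0,0,0],[0,0,0,0,0,0]]}'; python3 goto.py .5181 -.2112 .1574 15 5.2
python3 steer.py '{"moves": [[0,0,0.002,0,0,0],[0,0,0,0,0,0],[0,0,0,0,0,0],[0,0,0,0,0,0]]}';python3 goto.py .5181 -.2112 .1574 15 5.2
python3 - <<'E'
from h import *
w=cap("wrist");S=cap("scene");r=lambda c,a,b,x,y,s:cv2.resize(c["pixels"][b:y,a:x,::-1],None,fx=s,fy=s,interpolation=cv2.INTER_CUBIC)
m=np.zeros((400,800,3),np.uint8)
m[:300,:400]=r(w,210,140,310,215,4)
m[:300,400:]=r(S,120,210,220,285,4)
cv2.imwrite("pics/m4.png",m)
E
```

```text
time: 8.02
eef_pos: [0.5171, -0.2112, 0.1591]
eef_rot: [-0.044, 0.99, 0.005, 0.13]
ft_force: [0.6, 0.1, -0.6]
grip_width: 0.023
grasp_force: 59.5
t 8.0167 rotvec [-0.0011 -0.     -0.001 ] d in now-axes [-0.0005 -0.0001  0.002 ] d in target axes [-0.0005 -0.0001  0.002 ]
time: 8.35
eef_pos: [0.5176, -0.2112, 0.1573]
eef_rot: [-0.044, 0.99, 0.005, 0.13]
ft_force: [-0.5, -0.2, -1.6]
grip_width: 0.0228
grasp_force: 59.5
t 8.35 rotvec [-0.0011 -0.     -0.0011] d in now-axes [-0.0006 -0.     -0.    ] d in target axes [-0.0006 -0.     -0.    ]
```

View pics/m4.png

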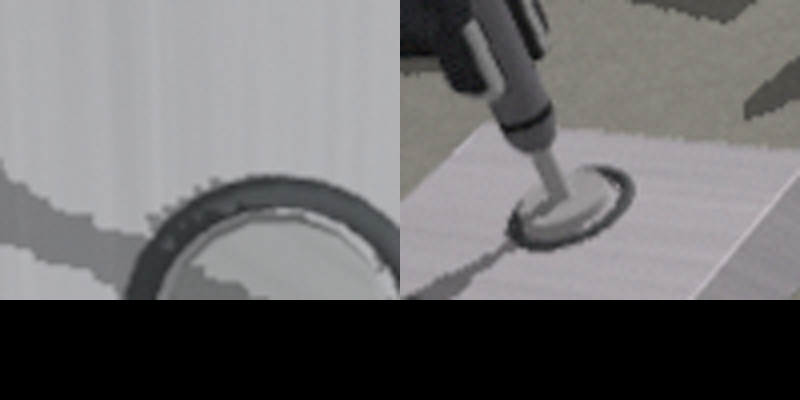

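The foot sits inside the collar with even gaps: foot at about (567,205) and collar at (569,207) in the scene crop. Next I'll press in small steps.

```bash
cat > f.py <<'E'
from h import *
from scipy.spatial.transform import Rotation as R
o=bot.get_obs();z=R.from_quat(o["eef_rot"]).as_matrix()[:,2]
print("t %.2f Fn %.2f depth past nominal %.4f"%(o["time"],-o["ft_force"]@z,(o["eef_pos"]-[.5181,-.2112,.1574])@z),o["ft_force"].round(1))
E
for i in 1 2 3; do python3 steer.py '{"moves": [[0,0,0,0,0,0]]}'>/dev/null; python3 f.py;done
python3 steer.py '{"moves": [[0,0,0.002,0,0,0],[0,0,0,0,0,0],[0,0,0,0,0,0]]}'>/dev/null; for i in 1 2 3; do python3 steer.py '{"moves": [[0,0,0,0,0,0]]}'>/dev/null; python3 f.py;done
python3 steer.py '{"moves": [[0,0,0.002,0,0,0],[0,0,0,0,0,0],[0,0,0,0,0,0]]}'>/dev/null; for i in 1 2 3; do python3 steer.py '{"moves": [[0,0,0,0,0,0]]}'>/dev/null; python3 f.py;done
```

```text
t 8.53 Fn -0.69 depth past nominal -0.0001 [-0.6 -0.3 -0.9]
t 8.62 Fn -1.95 depth past nominal -0.0001 [ 0.9  0.  -1.8]
t 8.70 Fn -1.89 depth past nominal -0.0001 [-0.1 -0.1 -2. ]
t 9.03 Fn 1.22 depth past nominal 0.0015 [-0.4  0.1  1.1]
t 9.12 Fn 0.41 depth past nominal 0.0016 [-1.8  0.2 -0.1]
t 9.20 Fn 1.10 depth past nominal 0.0016 [-0.5  1.1  1. ]
t 9.53 Fn 2.82 depth past nominal 0.0038 [-1.  -0.4  2.6]
t 9.62 Fn 1.69 depth past nominal 0.0038 [-0.8  1.1  1.6]
t 9.70 Fn 2.13 depth past nominal 0.0037 [-1.3  0.4  1.9]
```

```bash
python3 steer.py '{"moves": [[0,0,0.002,0,0,0],[0,0,0.002,0,0,0],[0,0,0,0,0,0],[0,0,0,0,0,0]]}'>/dev/null; for i in 1 2 3 4 5 6; do python3 steer.py '{"moves": [[0,0,0,0,0,0]]}'>/dev/null; python3 f.py;done; python3 goto.py .5181 -.2112 .1574 15 5.2
python3 - <<'E'
from h import *
w=cap("wrist");S=cap("scene");r=lambda c,a,b,x,y,s:cv2.resize(c["pixels"][b:y,a:x,::-1],None,fx=s,fy=s,interpolation=cv2.INTER_CUBIC)
cv2.imwrite("pics/m5.png",r(S,120,210,220,285,4))
g=cv2.cvtColor(S["pixels"],cv2.COLOR_RGB2GRAY)
# stem visible length along the handle axis near ring: sample
p0,p1=np.array([152.5,242.]),np.array([160.5,262.])
print([int(g[int(round(y)),int(round(x))]) for x,y in np.linspace(p0-(p1-p0)*.5,p1,31)])
E
```

```text
t 10.12 Fn 4.05 depth past nominal 0.0077 [-1.4  0.4  3.8]
t 10.20 Fn 3.16 depth past nominal 0.0077 [-0.7  1.3  3.1]
t 10.28 Fn 2.55 depth past nominal 0.0078 [-0.6  0.5  2.5]
t 10.37 Fn 3.65 depth past nominal 0.0078 [-0.5 -0.3  3.6]
t 10.45 Fn 4.17 depth past nominal 0.0078 [-1.1 -0.1  4. ]
t 10.53 Fn 3.96 depth past nominal 0.0078 [-0.5 -0.1  4. ]
t 10.5333 rotvec [-0.0014  0.0005 -0.001 ] d in now-axes [-0.0003  0.0001 -0.0078] d in target axes [-0.0003  0.0001 -0.0078]
[68, 67, 65, 66, 64, 66, 65, 67, 68, 68, 67, 49, 30, 44, 60, 64, 66, 63, 64, 78, 100, 105, 104, 104, 106, 105, 108, 101, 107, 139, 149]
```

The contact force is about 4.9 N and the foot is pushed in about 7–8 mm, so I'm handing in.

```bash
python3 -c "
from rig import bot
print(bot.job_done())"
```

```text
the job is handed in; nothing more can be done
None
```

I handed the job in with the 40 mm probe still gripped, its foot inside the collar and square to the plate, pressing at about 5 N (estimated 7–8 mm of the 14 mm spring travel); nothing else was touched as far as I could tell, and no verdict came back.

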